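Switch on the water bath at the bench isolator

ROBOT

A 6-joint arm with a two-finger parallel gripper is mounted at the origin on the work surface. World frame = base frame: x ahead of the robot, y to its left, z up, the work surface at z = 0. Lengths are in m, angles in rad, forces in N, time in s.
With the tool pointing down it reaches from about 0.3 to 0.85 m from the base axis. Payload 4.2 kg.
Tool frame: the origin (TCP) lies between the finger pads; the fingertips stand 25 mm ahead of it and the grasp point (between the pads) lies 6 mm ahead of it (finger_overhang is the distance from the TCP to the fingertips, in m); z points along the fingers, y is the line along which they close (so a half turn about z gives the same grasp; the last joint's range is limited). The gripper opens to 91 mm and grips with 3 to 60 N. Pads are 32 mm wide; open, the fingers measure 118 mm over their backs; the gripper's body (76 mm by 178 mm) begins 60 mm behind the grasp point.
Start: joints at [1.121, 0.32, 1.565, -0, 1.257, -0.02], TCP at [0.24, 0.523, 0.239] pointing down, gripper open.
Joint ranges: [-3.11, 3.11], [-0.84, 2.01], [0.21, 2.61], [-1.34, 4.49], [0.05, 2.63], [-2.56, 2.56]. Speed limits (rad/s): [2.57, 2.57, 3.14, 3.14, 3.14, 3.14].

INTERFACE

Orientations are given as a 3x3 rotation matrix whose columns are the frame's x, y, z axes.
In Python, from station import * gives the robot as it stands. The module is installed in compiled form; this text tells all that it offers.
- The arm moves only by the tool arm_command, never from a script. Its argument "motion" is a list of rows, each a list of 3 entries, a list of its own where there are three numbers: the shift along the tool's x, y, z in m, then the turn about the tool's z in rad, then the opening, from 0 (shut) to 1 (fully open). A call has 1 to 5 rows; each row shifts and turns the commanded pose from where the row before left it, along the tool's axes as they then stand; what a row does not reach is not made up. A row lasts 1/10 s, in which the tool goes at most 50 mm and 8.59 degrees, less where a joint would pass 70% of its speed; a pose out of reach is approached as far as the arm can. A call is refused whole if a number of a shift passes 0.05 or a number of a turn 0.15, either way. A call with a gripper value outside its range is refused whole. The fingers move at their own pace and stop on an object; "grip_force" is the grip in N (left out, the last holds). Time passes only in rows, so rows that do not move let the fingers close. It gives the time, the measured TCP pose, the force, the opening and the grip force at its end, in the units of the state.
- get_obs(): the state, without advancing time (a new reading comes with each control period).
- camera(name): name is "side" or "top" or "wrist"; returns a dict with "img" (420x560x3 uint8, red, green, blue), "K" (3x3 intrinsics, pixels), "R" (3x3) and "t" (3): a world point X has camera coordinates R X + t; the wrist camera has in their place "mount" (4x4, takes a point from camera to tool coordinates, whose origin is the TCP and whose axes are the flange's). Camera axes: x right, y down, z forward; pixel columns grow to the right and rows downward; lengths in m; the calibration is good to about 2 mm. The wrist camera is an equidistant fisheye: a pixel r from the principal point sees the ray r / f radians off the axis. A picture is of the moment at which its call begins: read the wrist's pose just before it. There is no depth.
- job_done(): hands the job in; it is judged then, once.
The state is a dict: "t": time; "joint_positions": joint angles; "dq": joint speeds; "effort": joint torques, N m; "eef_pos": TCP position; "orientation": TCP orientation; "ft_force": force on the tool from outside, world axes, zero at the start; "ft_torque": the same for the moment, N m; "opening": opening from 0.0 (shut) to 1.0 (fully open); "grip_force": force on a finger pad.
Only numpy, scipy, OpenCV 4.12 (cv2) and the standard library are available. Lean on these libraries where they do the work, as an engineer would, in place of code of your own. Each camera call takes 0.05 s, during which the arm holds its last target. There are 200 camera calls.

TASK

Switch on the water bath: throw the isolator lever with the crossbar handle (a T-shaped lever) over its centre to the other side, until it snaps fully home there. Leave the ball-ended toggle switch beside it as it is.

Things in the scene. Friction and masses are not known exactly. Their poses are not given: they have to be found in the camera images.
- isolator (a joint): Isolator lever hinge, rad. 0 = off (start), leaning 0.5 rad from upright to the robot's side; 1.0 = on, leaning 0.5 rad to the far side. Snap-over: a spring drives it away from the centre (0.5) to the nearer end stop. The crossbar needs a push of 3 to 6 N to start, less nearer the centre; once past it, it snaps over by itself.
- isolator_tip (a point): Centre of the T lever's crossbar (16 mm dia., 50 mm long, on a 12 mm rod); moves with the lever. y: along the bar and parallel to the hinge, level; z: along the rod, outward; the pivot is 75 mm back along z, in the top face of its box, 75 mm above the bench. On direction: horizontal, y cross world up (away from the robot). Bar centre 141 mm above the bench at both ends, 150 at mid-swing.
- toggle (a joint): Hinge of the other, ball-ended switch, rad: 0 = off (start, leaning to the robot's side), 1.0 = on; same snap action; must stay off. Each switch has a grey box 80 mm (along the swing) x 66 x 45 mm high, fixed on one white trunking 120 x 340 x 30 mm high, side by side in either order, centres about 170 mm apart; the row is turned up to 25 deg.
- toggle_tip (a point): Centre of the black ball (22 mm dia.) on the other switch's shorter, 10 mm thick steel lever, 60 mm from its pivot; axes as for isolator_tip. Nearby: a glass beaker 95 mm high and a yellow tube rack 92 mm high stand on the bench off the trunking's two ends; a notebook lies flat behind it.

How it is judged:
By the outcome, as a careful person would: the job done as asked, in the order asked, and still so for the second after the job is handed in, with the robot touching nothing.
It also fails if it takes over 32 s, if anything falls off the work surface, if the arm or the gripper's body presses on something with over 40 N, if the wrist force passes 120 N, or if a joint passes its speed limit or range.

## Working session

There is one attempt and no reset: what is moved stays moved. The work goes in short steps, Python scripts to look and compute and a tool call to move; the robot and the scene stay as the last step left them, time stands still between calls to the robot, and variables do not carry over. Pictures are saved under pics/ and viewed, at most 10 in all, crops included, and the job is handed in when it is done.

Besides the shell and the picture viewer there is one more tool, called after "Call:" by a JSON object that holds its "method" and its "body", one argument or row to a line. arm_command: Moves the arm, as the interface text tells. Its arguments: {"type":"object","properties":{"motion":{"type":"array"},"grip_force":{"type":"number"}},"required":["motion"]}

```bash
mkdir -p pics; python3 - <<'E'
from station import *
import cv2,pickle,numpy as np
o=get_obs();print(o['t'],o['eef_pos'],np.round(o['orientation'],3),o['opening'])
d={}
for n in ['side','top']:
    c=camera(n);d[n]=c;print(n,np.round(c['K'],1).tolist(),np.round(-c['R'].T@c['t'],3))
    cv2.imwrite(f'pics/{n}0.png',c['img'][...,::-1])
pickle.dump(d,open('d.pkl','wb'))
E
```

```text
0.0 [0.2393735  0.52231712 0.23810571] [[-0.909  0.417 -0.001]
 [ 0.417  0.909 -0.002]
 [ 0.    -0.002 -1.   ]] 1.001142531603703
side [[380.4, 0.0, 276.5], [0.0, 380.4, 207.0], [0.0, 0.0, 1.0]] [ 0.203 -0.407  0.483]
top [[382.5, 0.0, 282.8], [0.0, 382.5, 210.8], [0.0, 0.0, 1.0]] [0.419 0.04  0.788]
```

View pics/side0.png

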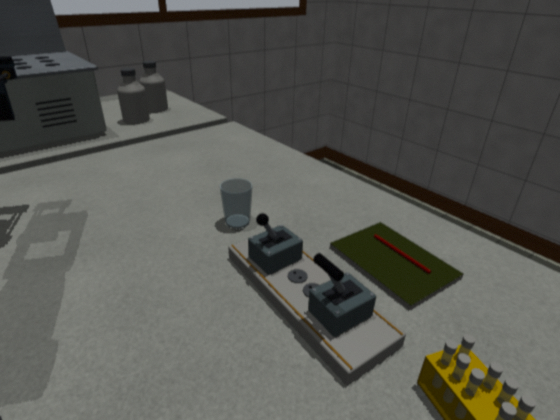

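View pics/top0.png

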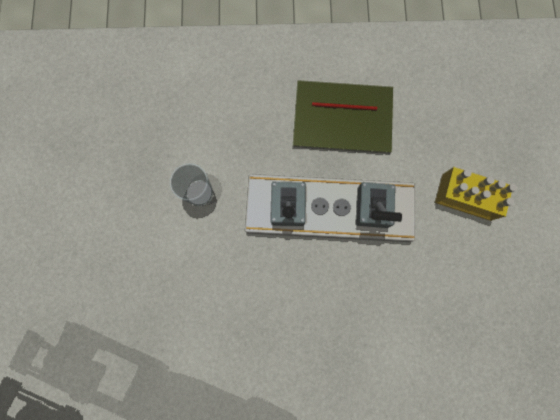

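Side view: the ball toggle is at (263,219) and the T bar runs from about (317,258) to (341,276). Top view: the toggle ball is at (288,211) and the T bar at about (387,215). The row is nearly aligned with world y. Next I mask the dark parts and triangulate.

```bash
cat > h.py <<'E'
import numpy as np,cv2
def ray(c,p):
    d=np.linalg.inv(c['K'])@[p[0],p[1],1.]; return -c['R'].T@c['t'], c['R'].T@d
def onplane(c,p,z):
    o,d=ray(c,p); return o+d*(z-o[2])/d[2]
def tri(c1,p1,c2,p2):
    o1,d1=ray(c1,p1);o2,d2=ray(c2,p2)
    s=np.linalg.lstsq(np.c_[d1,-d2],o2-o1,rcond=None)[0]
    a,b=o1+s[0]*d1,o2+s[1]*d2; return (a+b)/2,np.linalg.norm(a-b)
E
python3 - <<'E'
import pickle,cv2,numpy as np
from h import *
d=pickle.load(open('d.pkl','rb'))
for n,(x0,y0,x1,y1) in {'side':(225,200,400,350),'top':(240,170,420,245)}.items():
    g=d[n]['img'].max(2)
    for th in (22,32):
        m=np.zeros_like(g);m[y0:y1,x0:x1]=(g[y0:y1,x0:x1]<th)*255
        for k in cv2.findContours(m,cv2.RETR_EXTERNAL,cv2.CHAIN_APPROX_NONE)[0]:
            if cv2.contourArea(k)>25: print(n,th,cv2.contourArea(k),cv2.boundingRect(k),np.round(cv2.minAreaRect(k)[0],1),np.round(cv2.minAreaRect(k)[1:][0],1),round(cv2.minAreaRect(k)[2],1))
# trunking contour in top
t=d['top'];im=t['img'];hsv=cv2.cvtColor(im,cv2.COLOR_RGB2HSV)
m=((hsv[...,0]>8)&(hsv[...,0]<25)&(hsv[...,1]>110)).astype(np.uint8);m[:,425:]=0;m[:160]=0;m[260:]=0;m[:,:235]=0
ys,xs=np.nonzero(m);r=cv2.minAreaRect(np.c_[xs,ys].astype(np.float32));print('strips',r,len(xs))
b=[onplane(t,p,.03) for p in cv2.boxPoints(r)];print(np.round(b,3))
a=cv2.resize(d['side']['img'][200:350,225:400],None,fx=4,fy=4,interpolation=2)
b=cv2.resize(t['img'][170:245,240:420],(700,292),interpolation=2)
out=cv2.convertScaleAbs(a,alpha=2.);cv2.imwrite('pics/s1.png',out[:600,:,::-1]);cv2.imwrite('pics/t1.png',cv2.convertScaleAbs(b,alpha=2.)[...,::-1])
E
```

```text
side 22 106.5 (327, 289, 27, 12) [339.7 293.5] [10.6 26.5] 81.3
side 22 275.5 (314, 254, 29, 27) [328.5 267. ] [33.3 10. ] 43.3
side 22 62.5 (262, 236, 22, 9) [272.3 239.1] [ 7.4 21.5] 81.9
side 22 72.0 (257, 215, 11, 10) [262.  219.5] [ 9. 10.] 90.0
side 32 1257.5 (309, 286, 65, 50) [340.6 304. ] [50.2 59.7] 59.0
side 32 303.0 (314, 254, 30, 28) [328.3 266.8] [34.  11.3] 43.5
side 32 755.5 (249, 242, 53, 32) [274.7 257.8] [52.1 30.7] 1.1
side 32 141.5 (260, 233, 26, 14) [271.2 238.7] [12.2 25.5] 69.4
side 32 83.0 (257, 214, 11, 12) [262.1 219.1] [10.4 10.4] 14.0
strips ((330.8918151855469, 206.890869140625), (165.24525451660156, 51.869102478027344), 3.1108405590057373) 293
[[ 0.522  0.11   0.03 ]
 [ 0.629  0.103  0.03 ]
 [ 0.602 -0.233  0.03 ]
 [ 0.496 -0.218  0.03 ]]
```

View pics/s1.png

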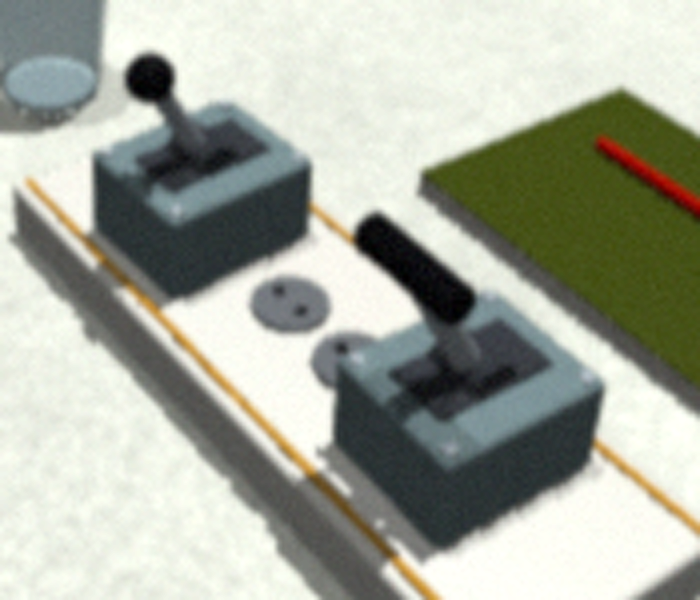

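View pics/t1.png

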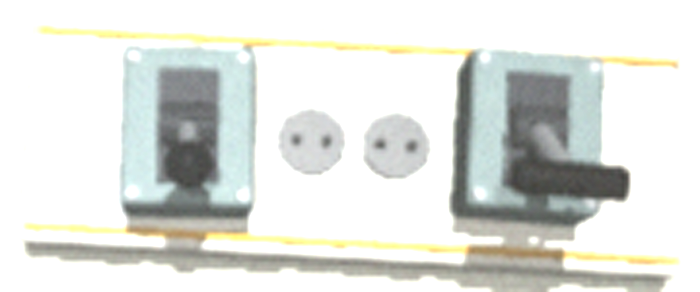

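The crops show the T bar in the top view with its centre near (386.6,216.2), standing over the right-hand box, and in the side view near (328.4,266.9). I check these two against each other.

```bash
python3 - <<'E'
import pickle
from h import *
d=pickle.load(open('d.pkl','rb'));s,t=d['side'],d['top']
pr=lambda *a:print(*[np.round(x,4) for x in a])
pr(*tri(s,(328.4,266.9),t,(386.6,216.2)))
pr(onplane(s,(328.4,266.9),.141),onplane(t,(386.6,216.2),.141))
pr(*tri(s,(262,219.3),t,(288,211.3)))
# box top corners (screws) in crop -> direction, centre
for P in ([(132,55),(248,56),(243,190),(130,190)],[(480,60),(596,68),(592,195),(480,193)]):
    q=[onplane(t,(240+x/3.889,170+y/3.893),.075) for x,y in P];pr(np.mean(q,0),*q)
a,b=[onplane(t,(240+x/3.889,170+y/3.893),.03) for x,y in ((40,30),(676,64))]
v=(a-b);v/=np.linalg.norm(v);pr(v,np.degrees(np.arctan2(-v[0],v[1])))
E
```

```text
[ 0.5219 -0.1399  0.1402] 0.0007
[ 0.5208 -0.1403  0.141 ] [ 0.522  -0.1399  0.141 ]
[0.5362 0.0292 0.1267] 0.0026
[0.5657 0.0263 0.075 ] [0.6001 0.0531 0.075 ] [ 0.5982 -0.004   0.075 ] [0.5315 0.0007 0.075 ] [0.5329 0.0555 0.075 ]
[ 0.5583 -0.1439  0.075 ] [ 0.5934 -0.1182  0.075 ] [ 0.5879 -0.175   0.075 ] [ 0.5249 -0.1682  0.075 ] [ 0.5272 -0.1141  0.075 ]
[0.0797 0.9968 0.    ] -4.5717
```

The bar centre is at (0.522, -0.140, 0.140). That agrees with the stated height of 0.141, and the pivot lies about 36 mm behind it at (0.558, -0.144). The on direction is about (0.997, -0.07). I'll go to roughly (0.46, -0.136) up high with the gripper shut, turn about -0.36 rad, descend, and push.

Call:
{"method": "arm_command", "body": {
  "motion": [
    [[-0.012,-0.013,0],0,0],
    [[-0.025,-0.0265,0],0,0],
    [[-0.025,-0.0265,0],0,0],
    [[-0.025,-0.0265,0],0,0],
    [[-0.025,-0.0265,0],0,0]
  ],
  "grip_force": 20
}}

```text
t: 0.6
eef_pos: [0.2919, 0.3652, 0.2387]
orientation: [[-0.909, 0.416, -0.0], [0.416, 0.909, -0.001], [-0.0, -0.001, -1.0]]
ft_force: [0.3, 0.4, 0.1]
opening: 0.593
grip_force: 0.0
```

Call:
{"method": "arm_command", "body": {
  "motion": [
    [[-0.025,-0.0265,0],0,0],
    [[-0.025,-0.0265,0],0,0],
    [[-0.025,-0.0265,0],0,0],
    [[-0.025,-0.0265,0],0,0],
    [[-0.025,-0.0265,0],0,0]
  ]
}}

```text
t: 1.1
eef_pos: [0.3498, 0.1929, 0.2388]
orientation: [[-0.909, 0.417, -0.0], [0.417, 0.909, -0.001], [-0.0, -0.0, -1.0]]
ft_force: [0.9, 0.0, 0.4]
opening: 0.154
grip_force: 0.0
```

Call:
{"method": "arm_command", "body": {
  "motion": [
    [[-0.025,-0.0265,0],0,0],
    [[-0.025,-0.0265,0],0,0],
    [[-0.025,-0.0265,0],0,0],
    [[-0.025,-0.0265,0],0,0],
    [[-0.025,-0.0265,0],0,0]
  ]
}}

```text
t: 1.6
eef_pos: [0.4078, 0.0207, 0.2389]
orientation: [[-0.909, 0.417, -0.0], [0.417, 0.909, -0.0], [0.0, -0.0, -1.0]]
ft_force: [0.3, -0.5, -0.4]
opening: 0.006
grip_force: 0.0
```

Call:
{"method": "arm_command", "body": {
  "motion": [
    [[-0.025,-0.0265,0],0,0],
    [[-0.025,-0.0265,0],0,0],
    [[-0.025,-0.0265,0],0,0],
    [[-0.025,-0.027,0],0,0],
    [[-0.013,-0.0145,0],0,0]
  ]
}}

```text
t: 2.1
eef_pos: [0.4605, -0.1372, 0.2387]
orientation: [[-0.908, 0.419, -0.0], [0.419, 0.908, -0.001], [0.0, -0.001, -1.0]]
ft_force: [0.4, 0.5, 0.2]
opening: 0.005
grip_force: 0.0
```

Call:
{"method": "arm_command", "body": {
  "motion": [
    [[0,0,0],-0.12,0],
    [[0,0,0],-0.12,0],
    [[0,0,0.02],-0.12,0],
    [[0,0,0.02],0,0],
    [[0,0,0],0,0]
  ]
}}

```text
t: 2.6
eef_pos: [0.4581, -0.1341, 0.1966]
orientation: [[-0.998, 0.07, -0.006], [0.07, 0.998, 0.002], [0.006, 0.001, -1.0]]
ft_force: [0.5, 0.1, -0.3]
opening: 0.002
grip_force: 0.0
```

```bash
python3 - <<'E'
from station import *
import cv2,numpy as np
o=get_obs();print(o['eef_pos'],np.round(o['orientation'],3),o['ft_force'])
c=camera('side');cv2.imwrite('pics/s2.png',c['img'][...,::-1])
E
```

```text
[ 0.45814158 -0.13408819  0.19661515] [[-0.998  0.07  -0.006]
 [ 0.07   0.998  0.002]
 [ 0.006  0.001 -1.   ]] [ 0.50772974  0.08960239 -0.30752934]
```

View pics/s2.png

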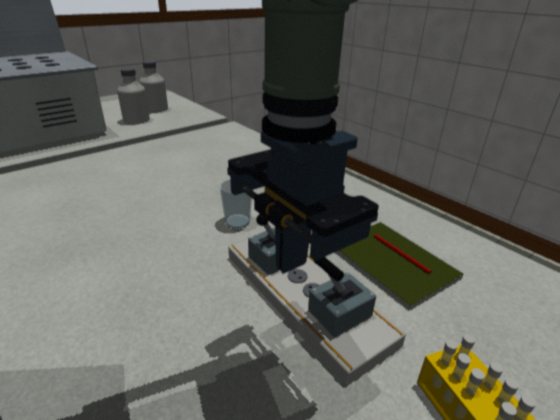

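The view shows the closed fingers (about (292,250)) on the robot's side of the bar and clear of it, with the bar at about (328,267). I descend and then push along tool -x.

Call:
{"method": "arm_command", "body": {
  "motion": [
    [[0,0,0.015],0,0],
    [[0,0,0.02],0,0],
    [[0,0,0.01],0,0],
    [[-0.01,0,0],0,0],
    [[-0.015,0,0],0,0]
  ]
}}

```text
t: 3.15
eef_pos: [0.4866, -0.1363, 0.1549]
orientation: [[-0.998, 0.07, 0.001], [0.07, 0.998, -0.0], [-0.001, -0.0, -1.0]]
ft_force: [0.3, -0.2, -0.6]
opening: 0.007
grip_force: 0.0
```

Call:
{"method": "arm_command", "body": {
  "motion": [
    [[-0.01,0,0],0,0],
    [[-0.01,0,0],0,0],
    [[-0.01,0,0],0,0],
    [[-0.005,0,0],0,0],
    [[0,0,0],0,0]
  ]
}}

```text
t: 3.65
eef_pos: [0.522, -0.1386, 0.154]
orientation: [[-0.998, 0.07, 0.001], [0.07, 0.998, -0.0], [-0.001, -0.0, -1.0]]
ft_force: [-1.6, -0.3, 0.2]
opening: 0.005
grip_force: 0.5
```

Contact. I carry on past centre.

Call:
{"method": "arm_command", "body": {
  "motion": [
    [[-0.008,0,0],0,0],
    [[-0.008,0,0],0,0],
    [[-0.008,0,0],0,0],
    [[-0.004,0,0],0,0],
    [[0,0,0],0,0]
  ]
}}

```text
t: 4.15
eef_pos: [0.5496, -0.1405, 0.1538]
orientation: [[-0.998, 0.07, 0.001], [0.07, 0.998, 0.0], [-0.001, 0.0, -1.0]]
ft_force: [0.5, 0.4, 0.4]
opening: 0.007
grip_force: 0.0
```

```bash
python3 - <<'E'
from station import *
import cv2,numpy as np
c=camera('side');cv2.imwrite('pics/s3.png',cv2.convertScaleAbs(cv2.resize(c['img'][190:350,200:410],None,fx=3,fy=3),alpha=1.8)[...,::-1])
print(get_obs()['ft_force'])
E
```

```text
[-0.28222745  0.55420942 -0.07470919]
```

View pics/s3.png

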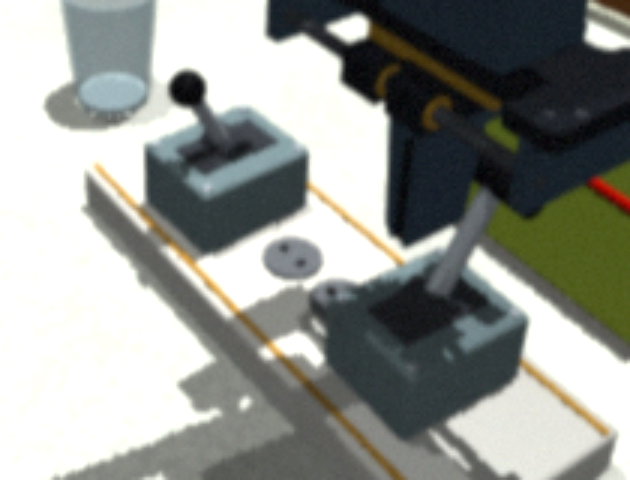

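The lever now leans to the far side (rod from (440,290) to (490,195)) and the toggle, ball at (187,88), is still off. I retreat straight back, lift, and check the bar's position.

Call:
{"method": "arm_command", "body": {
  "motion": [
    [[0.015,0,0],0,0],
    [[0.03,0,0],0,0],
    [[0.04,0,0],0,0],
    [[0.03,0,-0.02],0,0],
    [[0,0,-0.04],0,0]
  ]
}}

```text
t: 4.7
eef_pos: [0.4269, -0.1307, 0.2112]
orientation: [[-0.997, 0.071, -0.012], [0.071, 0.998, 0.004], [0.013, 0.003, -1.0]]
ft_force: [1.9, -0.6, 1.2]
opening: 0.006
grip_force: 0.0
```

Call:
{"method": "arm_command", "body": {
  "motion": [
    [[0.02,0,-0.04],0,0],
    [[0.03,0,-0.03],0,0],
    [[0.03,0,0],0,0],
    [[0.01,0,0],0,0],
    [[0,0,0],0,0]
  ]
}}

```text
t: 5.2
eef_pos: [0.3431, -0.1259, 0.2839]
orientation: [[-0.998, 0.071, 0.001], [0.071, 0.998, -0.0], [-0.001, 0.0, -1.0]]
ft_force: [0.7, -0.3, -0.3]
opening: 0.004
grip_force: 0.0
```

```bash
python3 - <<'E'
from station import *
import cv2,numpy as np
o=get_obs();print(o['t'],o['eef_pos'],o['ft_force'])
c=[camera(n)['img'][170:350,200:440] for n in('side','top')]
cv2.imwrite('pics/s4.png',cv2.convertScaleAbs(cv2.resize(np.hstack(c),(800,300),interpolation=2),alpha=1.8)[...,::-1])
E
```

```text
5.2 [ 0.34309674 -0.12588394  0.28391407] [ 0.65017203 -0.28123479 -0.26599494]
```

View pics/s4.png

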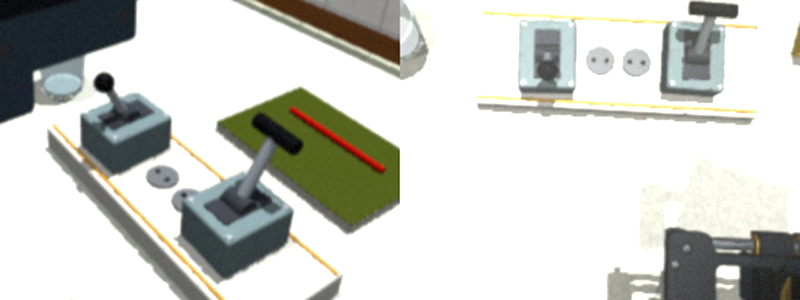

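The bar now stands at top pixel (388,176). That is about 70 mm to the far side of its start, against 72 mm expected, so it is fully home. The ball toggle is unchanged and the arm is clear.

```bash
python3 -c "
from station import *
print(job_done())"
```

```text
the job is handed in; nothing more can be done
None
```

The isolator T-lever is thrown over to on and fully home by the camera check, the ball toggle is still off, the arm is clear, and the job was handed in at about 5.3 s.

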